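# Lay a labelled spice jar in the label press and hold its sprung pad down

### The job

The label on the spice jar that stands in front of you, beside the low tin and the garlic bulb, has just been glued and must be pressed while it takes. Lay the jar gently on its side on the two rollers of the label press, its base up against the end plate, and let go of it; then bring the press's side handle down until the spring-loaded pad sits on the jar with its stem pushed about half way into its barrel, never all the way. Finish while holding the handle right there: do not let go, the arm springs back up. Leave the tin and the garlic bulb alone.

Things in the scene. Friction and masses are not known exactly. Their poses are not given: they have to be found in the camera images.
- jar: Glass spice jar with a black screw cap, standing upright on the bench at the start; 45 mm in diameter, 105 mm tall, the cap being the top 21 mm; about 0.11 kg. Origin: centre of its base; its z axis runs from the base to the cap.
- press: Grey iron label press, fixed to the bench. Axes: x away from the robot, y along the jar's bed, z up; origin at bench height under the cradle. Base plate x -65..150, y -85..95 mm, top at z 20. Two posts at x 125, y -48 and 78 mm (tops at z 131) carry a cross shaft along y, at z 120. On it turn the pressing arm (14 mm wide, at y 20 mm) and, outside the +y post, the handle.
- cradle_end (a point): Where the centre of the jar's base belongs: on the end plate's face, at x 0, y 50, z 63.5 mm of the press, same axes. The jar lies from here to y -55, cap out, on two free-turning rubber rollers along y (18 mm thick, axles at x -15 and 15, z 36, from y -66 to 46 mm). End plate 56 mm wide, top at z 75; at the other end a low bearing block (y -76..-68, top at z 45).
- handle (a point): Middle of the handle's black grip bar, which runs along the press's y: 78 mm long (y 108 to 186), 20 mm thick, free all round. It circles the shaft at radius 155 mm: at lever angle a it is at x = 125 - 155 cos e, y = 147, z = 120 + 155 sin e mm of the press, e = 0.784 - a rad. Height: 229 mm at rest, about 54 mm with the pad half way in on the jar.
- press_lever (a joint): Angle (rad) of pressing arm and handle, one rigid part: 0 = up, at rest (arm 70 degrees above level); grows as the handle goes down. A spring (0.45 N m at 0, 0.69 at 1.22) lifts it when let go. The pad meets a jar in the cradle at about 1.16; its stem is half in at about 1.235 (arm level), all in at 1.30. Half way takes about 10 N straight down on the bar.
- press_pad (a joint): How far the pad's stem is pushed into its barrel (m): 0 = free, 18 mm of stem showing; 0.018 = all the way. The rubber pad (28 x 26 mm) hangs under the arm's end, 125 mm from the shaft, and meets the jar at y 20 mm of the press. At rest it is at x 43, z 223 mm, the arm's end up to z 250. Spring 0.8 N/mm, 1.2 N at 0. About half way: 0.005 to 0.013; over 0.0165 is too hard.
- tin: Low printed food tin, 75 mm in diameter, 58 mm tall, standing near the jar; to be left alone. Origin: centre of its base.
- garlic: Garlic bulb, 60 mm across and 59 mm tall, standing near the jar; to be left alone. Origin: centre of its underside.
Mind the look-alikes: they are no part of the job. Several things look just like the jar: the one meant starts nearest to the robot's base.

How it is judged:
On the way:
1. the jar lies on the two rollers, base at the end plate, and the robot has let go of it (x of jar in the frame of cradle_end between -0.006 and 0.006 m and y of jar in the frame of cradle_end between -0.01 and 0.004 m and z of jar in the frame of cradle_end between -0.006 and 0.006 m and angle between the z axis of jar and the y axis of press, either way round below 0.12 rad and contact force between jar and the fingers below 0.3 N and contact force between jar and the arm below 0.3 N and linear speed of jar below 0.02 m/s), for 0.3 s.
At the end, for the whole second after the job is handed in: The jar lies along the cradle (0.12 rad; base within 6 mm across and in height, at most 10 mm from the end plate), untouched by the robot; the pad rests on it, still, its stem 5 to 13 mm in; the fingers hold the handle (over 3 N, TCP within 70 mm of the bar's middle) (all of step 1 and value of joint press_pad between 0.005 and 0.013 m and velocity of joint press_pad between -0.01 and 0.01 m/s and contact force between the fingers and press above 3 N and distance between the grasp point and handle below 0.07 m); the arm keeps its last pose, push and grip.
It fails at once if the pad's stem driven all the way in (value of joint press_pad above 0.0165 m).
It fails at once if the jar dropped or knocked hard into the press (contact force between jar and press above 40 N).
It fails at once if the jar let fall or knocked over out of the fingers (contact force between jar and the fingers below 0.05 N and linear speed of jar above 0.5 m/s).
It fails at once if the tin shoved aside or tipped (distance of tin from where it was at the start of the episode above 0.02 m or angle between tin's own z axis and vertical above 0.3 rad).
It fails at once if the garlic bulb shoved aside (distance of garlic from where it was at the start of the episode above 0.02 m).
It also fails if it takes over 69 s, if anything falls off the work surface, if the arm or the gripper's body presses on something with over 40 N, if the wrist force passes 120 N, or if a joint passes its speed limit or range.

### The arm

A 6-joint arm with a two-finger parallel gripper is mounted at the origin on a cart in front of the work surface, level with it; the furniture and walls round the work are solid. World frame = base frame: x ahead of the robot, y to its left, z up, the work surface at z = 0. Lengths are in m, angles in rad, forces in N, time in s.
With the tool pointing down it reaches from about 0.275 to 1 m from the base axis. Payload 8.4 kg.
Tool frame: the origin (TCP) lies between the finger pads, 19 mm behind the fingertips; this is the grasp point; z points along the fingers, y is the line along which they close (so a half turn about z gives the same grasp; the last joint's range is limited). The gripper opens to 85 mm and grips with 20 to 120 N. Pads are 22 mm wide; open, the fingers measure 114 mm over their backs; the gripper's body (76 mm by 85 mm) begins 54 mm behind the grasp point. The pads swing forward as they close: fully open they stand 13 mm farther back than shut.
Start: joints at [-1.182, 0.353, 1.633, -0, 1.155, -0.002], TCP at [0.238, -0.578, 0.25] pointing down, gripper open.
Joint ranges: [-2.63, 2.63], [-0.92, 2.1], [0.06, 2.66], [-1.3, 4.44], [0, 2.69], [-3.02, 3.02]. Speed limits (rad/s): [2.22, 2.22, 2.79, 3.14, 3.14, 3.14].

### API

Orientations are given as a unit quaternion [x, y, z, w].
In Python, from workcell import r gives the robot as it stands.
- The arm moves only by the tool send_rows, never from a script. Its argument "deltas" is a list of rows, each a list of 5 numbers: the opening, from 0 (shut) to 1 (fully open), then the shift along the world's x, y, z in units of 750 mm (1.0 is 750 mm), then the turn about the world's z in units of 180 degrees (1.0 is 180 degrees). In form: [[jaw, x, y, z, yaw], ...]. A call has 1 to 12 rows; each row is the pose to reach, as a shift and turn from the pose commanded when the call began, turning the shorter way round; what a row does not reach only later rows make up. A row lasts 1/10 s, in which the tool goes at most 50 mm and 8.59 degrees, less where a joint would pass 70% of its speed; a pose out of reach is approached as far as the arm can. A call with a number of a shift or a turn outside -1 to 1 is refused whole. A call with a gripper value outside its range is refused whole. The fingers move at their own pace and stop on an object; "squeeze" is the grip in N (left out, the last holds). Time passes only in rows, so rows that repeat a pose let the fingers close. It gives the time, the measured TCP pose, the force, the opening and the grip force at its end, in the units of the state.
- r.observe(): the state, without advancing time (a new reading comes with each control period).
- r.read_camera(name): name is "scene" or "top" or "wrist"; returns a dict with "color" (384x512x3 uint8, blue, green, red), "fx", "fy", "cx", "cy" (pixels), "view" (4x4, takes a point from world to camera coordinates). Camera axes: x right, y up, looking along -z (the intrinsics and any distortion apply to the point x, -y, -z); pixel columns grow to the right and rows downward; lengths in m; the calibration is good to about 2 mm. A picture is of the moment at which its call begins. There is no depth.
- r.finish_job(): hands the job in; it is judged then, once.
Trained networks look in the newest picture that a camera, given by its name, has taken for a name from the list of things; names that differ only in an ending like _2 or _b are one class to them, and where a whole thing is asked for, a point or a joint stands for the part that bears it (a point fixed in the world has none). Each returns a list of dicts, best first, with "score" (0 to 1); they miss things now and then, are a little off and sometimes report something else, mostly with a low value. They report only what shows in the picture. A call takes as long as a camera call. They do not tell look-alikes from the thing itself.
- r.outline_of(camera, name): "mask" (384x512 bool, what is visible of it) and "position" ([row, column] in pixels, amid what is visible of it).
- r.tip_of(camera, name): "position" ([row, column] in pixels: a listed point, or the origin of a listed thing).
The state is a dict: "time": time; "qpos": joint angles; "joint_vel": joint speeds; "joint_torque": joint torques, N m; "tcp_pos": TCP position; "orientation": TCP orientation; "force": force on the tool from outside, world axes, zero at the start; "ft_torque": the same for the moment, N m; "width": finger opening in m; "gripper_force": force on a finger pad.
Only numpy, scipy, OpenCV 4.12 (cv2) and the standard library are available. Lean on these libraries where they do the work, as an engineer would, in place of code of your own. Each camera call takes 0.05 s, during which the arm holds its last target. There are 200 camera calls.

## Working session

There is one attempt and no reset: what is moved stays moved. The work goes in short steps, Python scripts to look and compute and a tool call to move; the robot and the scene stay as the last step left them, time stands still between calls to the robot, and variables do not carry over. Pictures are saved under pics/ and viewed, at most 10 in all, crops included, and the job is handed in when it is done.

Besides the shell and the picture viewer there is one more tool, called after "Emit:" in YAML: its name, and indented under it one key for each argument. send_rows: Moves the arm, as the interface text tells. Its arguments: {"type":"object","properties":{"deltas":{"type":"array"},"squeeze":{"type":"number"}},"required":["deltas"]}

```bash
mkdir -p pics; ls; cat > h.py <<'E'
import numpy as np, cv2
from workcell import r
def ray(c,px):
    # px=[row,col] -> origin, dir world
    V=np.array(c["view"]);R=V[:3,:3];o=-R.T@V[:3,3]
    d=np.array([(px[1]-c["cx"])/c["fx"],-(px[0]-c["cy"])/c["fy"],-1.])
    return o,R.T@d
def atz(c,px,z):
    o,d=ray(c,px);return o+d*(z-o[2])/d[2]
def proj(c,p):
    V=np.array(c["view"]);q=V[:3,:3]@np.array(p)+V[:3,3]
    return np.array([c["cy"]-c["fy"]*q[1]/-q[2],c["cx"]+c["fx"]*q[0]/-q[2]])
E
python3 - <<'E'
from h import *
ims=[]
for n in("scene","top"):
    c=r.read_camera(n);im=c["color"].copy();ims.append(im)
    print(n,{k:np.round(v,3).tolist() for k,v in c.items() if k!="color"})
    for t,z in(("jar",0),("cradle_end",.0635),("handle",.229),("tin",0),("garlic",0),("press",0)):
        for d in r.tip_of(n,t):
            print(t,round(d["score"],2),np.round(d["position"]),atz(c,d["position"],z).round(3))
    cv2.imwrite(f"pics/{n}0.png",im)
cv2.imwrite("pics/a.png",np.vstack(ims)[:, :])
print(r.observe())
E
```

```text
pics
scene {'fx': 441.907, 'fy': 441.907, 'cx': 258.078, 'cy': 194.696, 'view': [[-0.786, -0.618, 0.008, 0.467], [0.443, -0.554, 0.705, -0.38], [-0.431, 0.557, 0.71, -1.007], [0.0, 0.0, 0.0, 1.0]]}
jar 0.66 [188. 274.] [ 0.676 -0.184  0.   ]
jar 0.65 [200. 253.] [ 0.692 -0.101  0.   ]
jar 0.57 [200. 304.] [ 0.571 -0.2    0.   ]
jar 0.15 [222. 324.] [ 0.474 -0.164  0.   ]
cradle_end 0.83 [276. 230.] [0.537 0.186 0.064]
handle 0.56 [257. 181.] [0.57  0.295 0.229]
tin 0.6 [170. 321.] [ 0.604 -0.351  0.   ]
garlic 0.73 [224. 327.] [ 0.463 -0.16  -0.   ]
press 0.72 [285. 243.] [0.523 0.155 0.   ]
top {'fx': 494.406, 'fy': 494.406, 'cx': 251.969, 'cy': 184.971, 'view': [[-0.013, -1.0, -0.012, 0.006], [0.995, -0.014, 0.096, -0.581], [-0.096, -0.011, 0.995, -1.386], [0.0, 0.0, 0.0, 1.0]]}
jar 0.87 [154. 310.] [ 0.671 -0.173  0.   ]
jar 0.83 [147. 283.] [ 0.694 -0.094  0.   ]
jar 0.81 [184. 322.] [ 0.585 -0.205  0.   ]
cradle_end 0.98 [200. 178.] [0.539 0.203 0.064]
handle 0.62 [186. 129.] [0.562 0.298 0.229]
tin 0.73 [174. 369.] [ 0.612 -0.343  0.   ]
garlic 0.54 [231. 309.] [ 0.447 -0.164  0.   ]
press 0.72 [202. 197.] [0.535 0.159 0.   ]
{'time': 0.7, 'qpos': array([-1.18241052e+00,  3.52975274e-01,  1.63343552e+00,  4.87651960e-05,
        1.15523266e+00, -2.40679587e-03]), 'joint_vel': array([ 7.74246554e-05, -1.45617527e-03,  4.16279429e-04,  2.47859218e-04,
        1.18633518e-03, -2.73349590e-03]), 'joint_torque': array([ 2.53006045e-03, -6.05018735e+01, -3.42386234e+01,  2.19109552e-04,
        8.90857427e-04, -1.23782567e-05]), 'tcp_pos': array([ 0.23807488, -0.57785029,  0.2499812 ]), 'orientation': array([ 9.80972714e-01,  1.94145652e-01,  1.70209209e-05, -2.92094327e-05]), 'force': array([0.48968186, 0.61162674, 0.00774361]), 'ft_torque': array([-0.01981856, -0.02911478,  0.00673896]), 'gripper_force': 0.0, 'width': 0.08549114830649061}
```

```bash
python3 - <<'E'
import cv2,numpy as np
a=cv2.imread("pics/scene0.png");b=cv2.imread("pics/top0.png")
cv2.imwrite("pics/b.png",cv2.resize(np.hstack([a[60:384,100:400],b[60:284,90:440].copy() if 0 else cv2.copyMakeBorder(b[60:284,90:440],0,100,0,0,cv2.BORDER_CONSTANT)]),None,fx=1.23,fy=1.23))
E
```

```text
(no output)
```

View pics/b.png

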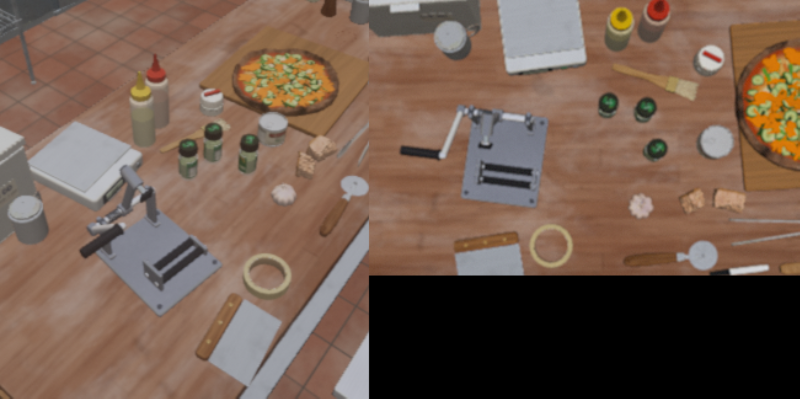

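Candidates for the jar, in top-camera pixels, are A (184,322), B (154,310) and C (147,283). All three are green-topped jars. A is nearest the base (0.62 m, against 0.69 and 0.70 m) and stands beside the tin (174,369) and the garlic (231,309), so I choose A.

```bash
cat >> h.py <<'E'
from scipy.optimize import minimize
def cyl(c,b,ax,R,L,u=None):
    ax=np.array(ax)/np.linalg.norm(ax);e=np.cross(ax,[.3,.5,.8]);e/=np.linalg.norm(e);f=np.cross(ax,e)
    t=np.linspace(0,2*np.pi,24)
    P=[np.array(b)+s*ax+R*(np.cos(a)*e+np.sin(a)*f) for a in t for s in(0,L)]
    return np.array([proj(c,p)[::-1] for p in P],np.float32)
def hullmask(pts,S=4):
    m=np.zeros((384*S,512*S),np.uint8);cv2.fillConvexPoly(m,cv2.convexHull((pts*S+S/2).astype(np.int32)),1)
    return m
def iou(pts,mask,S=4):
    a=hullmask(pts,S)>0;b=cv2.resize(mask.astype(np.uint8),None,fx=S,fy=S,interpolation=0)>0
    return (a&b).sum()/(a|b).sum()
E
python3 - <<'E'
from h import *
M=[]
for n,pp in(("scene",(200,304)),("top",(184,322))):
    c=r.read_camera(n)
    o=r.outline_of(n,"jar");d=min(o,key=lambda d:np.hypot(*(np.array(d["position"])-pp)));print(n,d["position"],d["score"],d["mask"].sum())
    M.append((c,d["mask"]))
    if n=="top":
        p=r.outline_of(n,"press")[0];np.save("pm.npy",p["mask"])
f=lambda q:-sum(iou(cyl(c,[q[0],q[1],0],[0,0,1],.0225,.105),m) for c,m in M)
s=minimize(f,[.58,-.203],method="Nelder-Mead",options=dict(initial_simplex=[[.58,-.203],[.59,-.203],[.58,-.193]],maxfev=60));print(s.x,s.fun)
im=M[1][0]["color"].copy();
a=cv2.resize(im[120:230,100:230],None,fx=5,fy=5,interpolation=cv2.INTER_CUBIC)
b=cv2.resize(M[0][0]["color"][150:240,270:340],(222,286),interpolation=cv2.INTER_CUBIC)
cv2.imwrite("pics/c.png",np.hstack([a,cv2.copyMakeBorder(b,0,550-286,0,0,cv2.BORDER_CONSTANT)])[:,:800])
E
```

```text
scene [189.0, 303.3] 0.97 461
top [178.8, 324.8] 0.83 285
[ 0.58429749 -0.19693738] -1.7488659660107313
```

View pics/c.png

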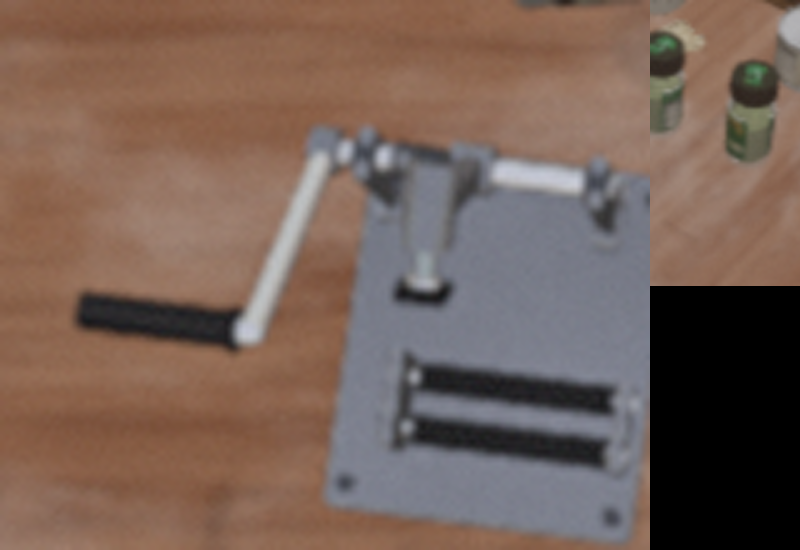

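The left panel shows the press in the top view, turned by a few degrees. Its plate's front corners sit at crop (325,503) and (632,543), and the handle bar runs from (80,310) to (240,330). The right panel shows jar A, upright, with a dark cap and a green lid mark.

```bash
python3 - <<'E'
from h import *
from scipy.optimize import least_squares
c=r.read_camera("top")
F=[((-65,95,20),(325,503)),((-65,-85,20),(632,543)),((15,46,36),(420,377)),((15,-66,36),(612,402)),((-15,46,36),(412,430)),((-15,-66,36),(605,453)),((28,50,75),(408,355)),((-28,50,75),(398,447)),((15.2,186,229),(78,310)),((15.2,108,229),(240,330))]
def W(q,p):
    a=q[2];p=np.array(p)/1000;return [q[0]+np.cos(a)*p[0]-np.sin(a)*p[1],q[1]+np.sin(a)*p[0]+np.cos(a)*p[1],p[2]]
res=lambda q:np.concatenate([proj(c,W(q,p))-[120+v/5-.4,100+u/5-.4] for p,(u,v) in F])
s=least_squares(res,[.535,.155,-.1],loss="soft_l1");print(s.x,np.round(s.fun,1).reshape(-1,2).tolist())
np.save("press.npy",s.x)
for n,p in(("cradle",(0,50,63.5)),("handle0",(15.2,147,229))):print(n,np.round(W(s.x,p),4))
E
```

```text
[ 0.53327001  0.14852916 -0.13837561] [[0.6, -0.8], [0.5, 0.1], [-0.1, 0.1], [-0.2, 0.8], [-0.3, 0.3], [0.1, 0.8], [-1.6, -0.4], [0.1, -1.2], [0.2, 0.6], [0.1, -0.5]]
cradle [0.5402 0.1981 0.0635]
handle0 [0.5686 0.292  0.229 ]
```

Emit:
send_rows:
  deltas:
    - [0.7,0.461,0.508,0,0.332]
    - [0.7,0.461,0.508,0,0.332]
    - [0.7,0.461,0.508,0,0.332]
    - [0.7,0.461,0.508,0,0.332]
    - [0.7,0.461,0.508,0,0.332]
    - [0.7,0.461,0.508,0,0.332]
    - [0.7,0.461,0.508,0,0.332]
    - [0.7,0.461,0.508,0,0.332]
    - [0.7,0.461,0.508,0,0.332]
    - [0.7,0.461,0.508,0,0.332]
    - [0.7,0.461,0.508,0,0.332]
    - [0.7,0.461,0.508,0,0.332]
  squeeze: 30

```text
time: 2.2
tcp_pos: [0.585, -0.1952, 0.2498]
orientation: [0.753, 0.658, 0.0, -0.0]
force: [-0.6, 0.8, 0.2]
width: 0.0601
gripper_force: 0.0
```

```bash
python3 - <<'E'
from h import *
s=r.observe();print(s["time"],s["tcp_pos"],s["orientation"],s["width"])
c=r.read_camera("wrist");cv2.imwrite("pics/w.png",c["color"])
for n in("jar","garlic"):
  for d in r.outline_of("wrist",n):
    m=d["mask"];print(n,d["score"],d["position"],m.sum())
    if n=="jar":
        f=lambda q:-iou(cyl(c,[q[0],q[1],0],[0,0,1],.0225,.105),m,2)
        x=minimize(f,[.584,-.197],method="Nelder-Mead",options=dict(initial_simplex=[[.584,-.197],[.59,-.197],[.584,-.191]],maxfev=60));print(x.x,x.fun)
for p in([.584,-.197,0],[.584,-.197,.105]):print(proj(c,p))
E
```

```text
2.2 [ 0.58500552 -0.19516756  0.2497884 ] [ 7.52826875e-01  6.58218573e-01  6.70332182e-05 -3.84340866e-05] 0.06013523801964409
jar 0.94 [135.6, 351.8] 3208
[ 0.584 -0.197] -0.0
jar 0.82 [172.0, 260.8] 2616
[ 0.58843101 -0.19746838] -0.9578646505624193
jar 0.78 [35.3, 361.4] 4170
[ 0.584 -0.197] -0.0
garlic 0.71 [146.7, 138.5] 2115
[154.09358917 251.56443836]
[178.49736709 250.64054413]
```

View pics/w.png

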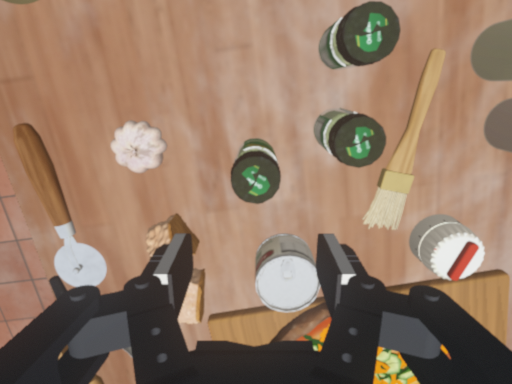

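The wrist view shows jar A at (172,260), centred between the open fingers. Garlic is at (147,138) and the tin is below at (272,287). The fit gives jar A at (0.588, -0.197).

Emit:
send_rows:
  deltas:
    - [0.7,0.005,0,-0.1,0]
    - [0.7,0.005,0,-0.1,0]
    - [0.7,0.005,0,-0.15,0]
    - [0.7,0.005,0,-0.18,0]
    - [0.7,0.005,0,-0.2,0]
    - [0.7,0.005,0,-0.208,0]
    - [0.7,0.005,0,-0.208,0]
    - [0.3,0.005,0,-0.208,0]
    - [0.3,0.005,0,-0.208,0]
    - [0.3,0.005,0,-0.208,0]
    - [0.3,0.005,0,-0.208,0]
    - [0.3,0.005,0,-0.208,0]
  squeeze: 30

```text
time: 3.55
tcp_pos: [0.5883, -0.1971, 0.0953]
orientation: [0.754, 0.657, 0.0, 0.001]
force: [-2.3, -1.2, 7.8]
width: 0.0438
gripper_force: 30.8
```

Emit:
send_rows:
  deltas:
    - [0.3,0,0,0.04,0]
    - [0.3,0,0,0.09,0]
    - [0.3,-0.005,0.03,0.11,0]
    - [0.3,-0.057,0.289,0.11,0]
    - [0.3,-0.057,0.289,0.11,0]
    - [0.3,-0.057,0.289,0.11,0]
    - [0.3,-0.057,0.289,0.11,0]
    - [0.3,-0.057,0.289,0.11,0]
    - [0.3,-0.057,0.289,0.11,0]
    - [0.3,-0.057,0.289,0.05,0]
    - [0.3,-0.057,0.289,0.012,0]
    - [0.3,-0.057,0.289,0.012,0]

```text
time: 4.75
tcp_pos: [0.5424, 0.0186, 0.0998]
orientation: [0.754, 0.657, -0.003, -0.002]
force: [-1.1, -0.2, -2.2]
width: 0.0439
gripper_force: 31.3
```

```bash
python3 - <<'E'
from h import *
c=r.read_camera("scene");cv2.imwrite("pics/d.png",c["color"])
L=94.;P=np.array([.5875-.057*.75,-.1969+.289*.75]);z0=.094+.012*.75
print(P,z0)
E
```

```text
[0.54475 0.01985] 0.10300000000000001
```

View pics/d.png

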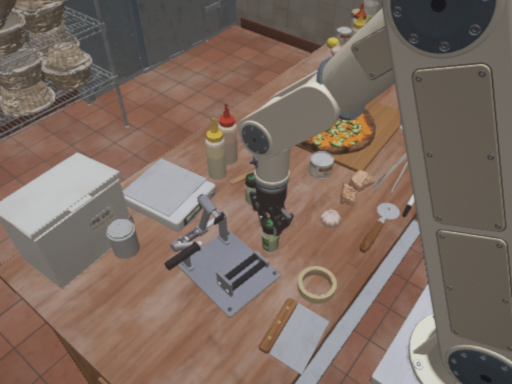

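The jar is held upright at about (240,270) on clear bench, right of the press plate. I'll tip it over its base edge next, while it turns in a light grip.

Emit:
send_rows:
  deltas:
    - [0.3,0,0,-0.012,0]
    - [0.3,0,0,-0.0147,0]
    - [0.3,0,0,-0.0147,0]
    - [0.3,-0.0015,-0.011,-0.013,0]
    - [0.3,-0.003,-0.022,-0.0113,0]
    - [0.3,-0.0045,-0.033,-0.0113,0]
    - [0.3,-0.006,-0.044,-0.012,0]
    - [0.3,-0.0075,-0.055,-0.014,0]
    - [0.3,-0.009,-0.066,-0.0164,0]
    - [0.3,-0.0105,-0.077,-0.02,0]
    - [0.3,-0.012,-0.087,-0.0247,0]
    - [0.3,-0.012,-0.087,-0.0247,0]
  squeeze: 20

```text
time: 6.0
tcp_pos: [0.5364, -0.047, 0.0865]
orientation: [0.754, 0.657, 0.0, 0.001]
force: [-6.3, -2.5, 26.0]
width: 0.0438
gripper_force: 42.4
```

```bash
python3 - <<'E'
from h import *
a=r.read_camera("scene")["color"]
cv2.imwrite("pics/e.png",cv2.resize(a[150:310,180:340],None,fx=3,fy=3,interpolation=2))
E
```

```text
(no output)
```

View pics/e.png

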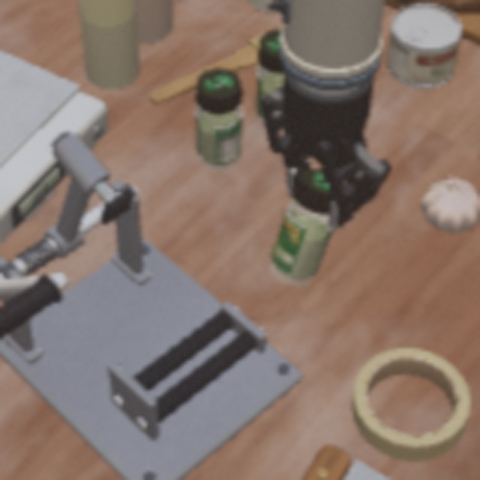

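The jar leans about 30–35° toward the right and is still in the fingers; its base is at crop (270,295). The pivoting works, so I'll continue.

Emit:
send_rows:
  deltas:
    - [0.3,-0.0014,-0.01,-0.0055,0]
    - [0.3,-0.0026,-0.019,-0.0117,0]
    - [0.3,-0.004,-0.028,-0.019,0]
    - [0.3,-0.005,-0.0356,-0.0267,0]
    - [0.3,-0.006,-0.043,-0.035,0]
    - [0.3,-0.007,-0.049,-0.0443,0]
    - [0.3,-0.0077,-0.055,-0.054,0]
    - [0.3,-0.0084,-0.06,-0.064,0]
    - [0.3,-0.009,-0.064,-0.0735,0]
    - [0.3,-0.0093,-0.067,-0.0827,0]
    - [0.3,-0.0093,-0.067,-0.0827,0]
    - [0.3,-0.0093,-0.067,-0.0827,0]
  squeeze: 20

```text
time: 7.25
tcp_pos: [0.5283, -0.0954, 0.022]
orientation: [0.754, 0.657, -0.0, -0.001]
force: [0.3, -0.4, 0.1]
width: 0.044
gripper_force: 24.6
```

```bash
python3 - <<'E'
from h import *
a=r.read_camera("scene")["color"];w=r.read_camera("wrist")["color"]
cv2.imwrite("pics/f.png",np.hstack([cv2.resize(a[150:310,200:320],(360,480),interpolation=2),cv2.resize(w[:,100:452],(440,480))]))
E
```

```text
(no output)
```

View pics/f.png

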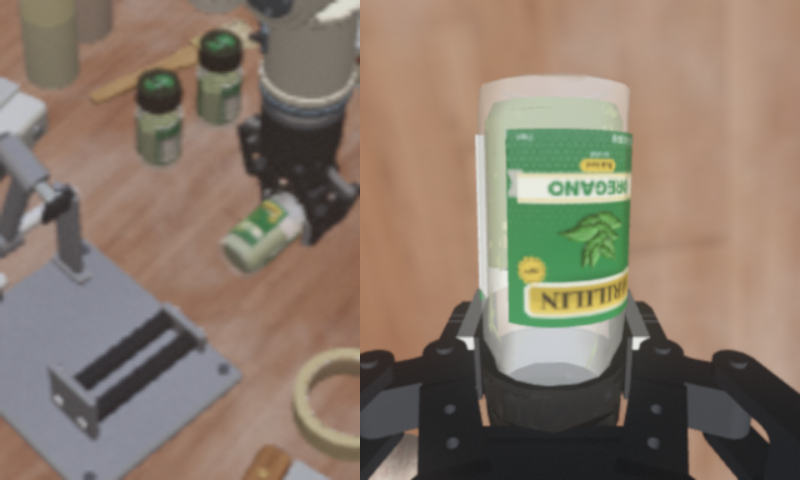

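The jar now lies flat on the bench, cap in the fingers and label up; the wrist view shows its base edge at about row 60. Next I measure how far the base is from the TCP.

```bash
python3 - <<'E'
from h import *
c=r.read_camera("wrist");s=r.observe();d=r.outline_of("wrist","jar")[0];m=d["mask"];print(d["score"],s["tcp_pos"],s["gripper_force"])
u=np.array([.1378,.9904,0]);t=s["tcp_pos"]
rows,cols=np.where(m);print("mask top",rows.min(),"cols",cols.min(),cols.max())
q=np.load("press.npy");a=q[2]
for L in(.085,.09,.095,.1):
    P=cyl(c,np.r_[t[:2],.0225]+u*L,-u,.0225,.06);print(L,P[:,1].min(),P[:,0].min(),P[:,0].max())
ys=[(k,np.where(m[k])[0][[0,-1]]) for k in range(rows.min()+10,260,25)];print(ys)
for y in(-.044,-.042,-.046):print(y,q[0]-np.sin(a)*y,q[1]+np.cos(a)*y)
E
```

```text
0.59 [ 0.52867312 -0.09533774  0.02243973] 24.642141488729976
mask top 58 cols 193 318
0.085 51.173306 184.90076 311.8954
0.09 32.459045 183.97586 312.69278
0.095 13.133792 183.02518 313.51178
0.1 -6.8328815 182.04764 314.35324
[(68, array([198, 313])), (93, array([194, 315])), (118, array([193, 317])), (143, array([194, 316])), (168, array([195, 316])), (193, array([195, 315])), (218, array([196, 314])), (243, array([198, 312]))]
-0.044 0.5272008905547331 0.1049497390430045
-0.042 0.5274767594201221 0.10693062176772823
-0.046 0.526925021689344 0.10296885631828076
```

Emit:
send_rows:
  deltas:
    - [0.3,0,0,0,0]
    - [0.3,0,0,0.04,0]
    - [0.3,0,0,0.1,0]
    - [0.3,0,0.06,0.143,0]
    - [0.3,0,0.12,0.143,0]
    - [0.3,-0.0016,0.18,0.143,0]
    - [0.3,-0.0016,0.24,0.143,0]
    - [0.3,-0.0016,0.2715,0.143,0]
    - [0.3,-0.0016,0.2715,0.143,0]
    - [0.3,-0.0016,0.2715,0.12,0]
    - [0.3,-0.0016,0.2715,0.1,0]
    - [0.3,-0.0016,0.2715,0.1,0]
  squeeze: 35

```text
time: 8.65
tcp_pos: [0.5262, 0.1072, 0.0958]
orientation: [0.754, 0.657, -0.001, -0.001]
force: [-0.6, 1.3, -1.8]
width: 0.0438
gripper_force: 36.3
```

```bash
python3 - <<'E'
from h import *
s=r.observe();print(s["tcp_pos"],s["force"])
q=np.load("press.npy");a=q[2]
a2=r.read_camera("scene")["color"];c=r.read_camera("wrist");w=c["color"].copy()
def W(p):
    p=np.array(p)/1000;return [q[0]+np.cos(a)*p[0]-np.sin(a)*p[1],q[1]+np.sin(a)*p[0]+np.cos(a)*p[1],p[2]]
for p in((28,50,75),(-28,50,75),(0,50,75)):
    v=proj(c,W(p));print(p,v);cv2.circle(w,(int(v[1]),int(v[0])),3,(0,0,255),-1)
cv2.imwrite("pics/g.png",np.hstack([cv2.resize(a2[150:310,200:320],(360,480),interpolation=2),cv2.resize(w[:,100:452],(440,480))]))
E
```

```text
[0.52622097 0.10717585 0.09583813] [-0.57790838  1.2548229  -1.77600589]
(28, 50, 75) [ 44.88157644 317.34801113]
(-28, 50, 75) [ 44.74047469 183.81906486]
(0, 50, 75) [ 44.81100063 250.55994011]
```

View pics/g.png

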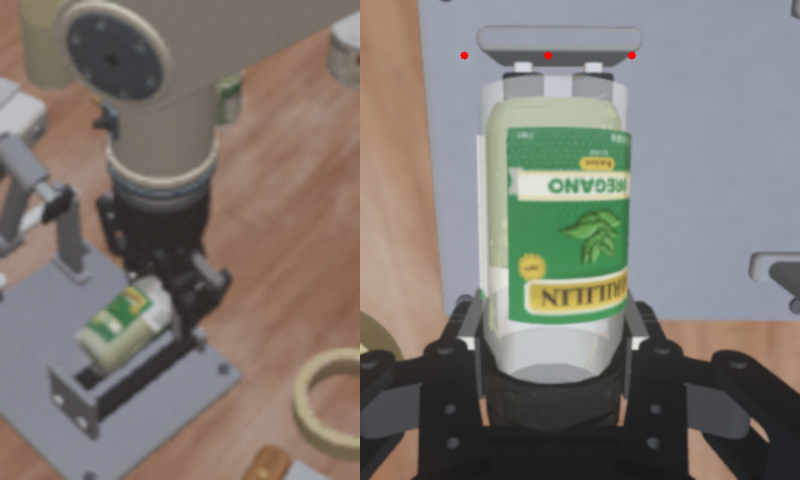

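The wrist view shows the jar above the rollers, its base short of the end plate (crop rows 27–66). The plate centre is about 1 mm to the right of the jar axis. Now I'll lower and slide it in.

Emit:
send_rows:
  deltas:
    - [0.3,0.0026,0,-0.01,0]
    - [0.3,0.0026,0,-0.02,0]
    - [0.3,0.0026,0,-0.03,0]
    - [0.3,0.0026,0,-0.036,0]
    - [0.3,0.0026,0,-0.04,0]
    - [0.3,0.0026,0,-0.04,0]
    - [0.3,0.0026,0.003,-0.0415,0]
    - [0.3,0.0026,0.006,-0.0415,0]
    - [0.3,0.0026,0.009,-0.0415,0]
    - [0.3,0.0026,0.009,-0.0415,0]
    - [0.3,0.0026,0.009,-0.0415,0]

```text
time: 9.85
tcp_pos: [0.5297, 0.1149, 0.0664]
orientation: [0.754, 0.657, 0.0, 0.0]
force: [-0.7, 0.7, -1.4]
width: 0.044
gripper_force: 36.3
```

```bash
python3 - <<'E'
from h import *
s=r.observe();print(s["tcp_pos"],s["force"],s["ft_torque"])
a2=r.read_camera("scene")["color"];c=r.read_camera("wrist");w=c["color"]
cv2.imwrite("pics/i.png",np.hstack([cv2.resize(a2[200:310,200:320],(480,440),interpolation=2),cv2.resize(w[:220,180:340],(320,440))]))
E
```

```text
[0.52966381 0.11489302 0.06643909] [-0.65013091  0.70162888 -1.39346326] [-0.0307722  -0.06180842 -0.00318983]
```

View pics/i.png

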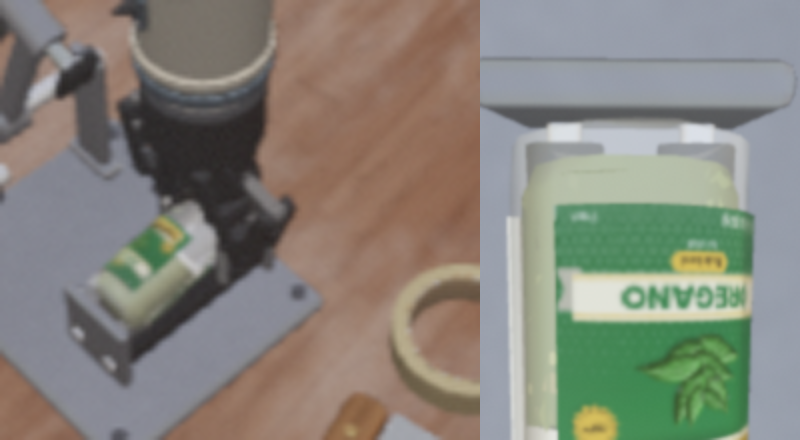

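The jar is centred over the rollers; the base at crop row 125 is a few mm short of the plate edge at row 85–120. I'll creep forward and watch the force.

Emit:
send_rows:
  deltas:
    - [0.3,0,0.001,0,0]
    - [0.3,0,0.002,0,0]
    - [0.3,0.0005,0.003,0,0]
    - [0.3,0.0005,0.003,0,0]

```text
time: 10.35
tcp_pos: [0.5301, 0.1171, 0.0663]
orientation: [0.754, 0.657, 0.0, 0.0]
force: [0.2, 0.2, -1.8]
width: 0.0437
gripper_force: 36.3
```

Emit:
send_rows:
  deltas:
    - [0.3,0,0.001,0,0]
    - [0.3,0.0003,0.002,0,0]
    - [0.3,0.0003,0.002,0,0]

```text
time: 10.65
tcp_pos: [0.53, 0.1179, 0.0662]
orientation: [0.754, 0.657, -0.001, 0.0]
force: [0.2, -5.5, -1.2]
width: 0.0439
gripper_force: 36.3
```

Emit:
send_rows:
  deltas:
    - [0.3,0,-0.001,-0.001,0]
    - [0.3,0,-0.001,-0.002,0]
    - [0.3,0,-0.001,-0.003,0]
    - [0.3,0,-0.001,-0.0035,0]
    - [0.3,0,-0.001,-0.0035,0]

```text
time: 11.15
tcp_pos: [0.5302, 0.1177, 0.0637]
orientation: [0.754, 0.657, -0.0, 0.0]
force: [-0.9, -3.1, 1.5]
width: 0.0439
gripper_force: 36.4
```

Emit:
send_rows:
  deltas:
    - [0.55,0,0,0,0]
    - [0.6,0,0,0,0]
    - [0.7,0,0,0,0]
    - [0.75,0,0,0,0]
    - [0.75,0,0,0,0]
    - [0.75,0,0,0,0]
  squeeze: 30

```text
time: 11.75
tcp_pos: [0.5302, 0.1178, 0.0637]
orientation: [0.754, 0.657, 0.0, 0.0]
force: [0.7, -0.4, 0.4]
width: 0.0642
gripper_force: 0.0
```

Emit:
send_rows:
  deltas:
    - [0.75,0,0,0.01,0]
    - [0.75,0,0,0.03,0]
    - [0.75,0,0,0.06,0]
    - [0.75,0,0,0.1,0]
    - [0.75,-0.02,-0.03,0.16,0]
    - [0.75,-0.05,-0.04,0.22,0]
    - [0.75,-0.1,-0.03,0.28,0]
    - [0.75,-0.15,0,0.3,0]
    - [0.75,-0.18,0,0.3,0]
    - [0.75,-0.18,0,0.3,0]

```text
time: 12.75
tcp_pos: [0.3926, 0.118, 0.2901]
orientation: [0.753, 0.658, 0.001, 0.0]
force: [0.1, -0.1, -0.1]
width: 0.0643
gripper_force: 0.0
```

```bash
python3 - <<'E'
from h import *
s=r.observe();print(s["time"],s["tcp_pos"],s["force"],s["ft_torque"],s["qpos"])
q=np.load("press.npy");a=q[2]
def W(p):
    p=np.array(p)/1000;return np.array([q[0]+np.cos(a)*p[0]-np.sin(a)*p[1],q[1]+np.sin(a)*p[0]+np.cos(a)*p[1],p[2]])
a2=r.read_camera("scene")["color"]
cv2.imwrite("pics/j.png",cv2.resize(a2[170:310,150:310],(640,560),interpolation=2))
# handle path
for A in(0,.2,.4,.6,.8,1.0,1.1,1.16,1.2,1.235):
    e=.784-A;print(A,W((125-155*np.cos(e),147,120+155*np.sin(e))).round(4))
E
```

```text
12.75 [0.39255392 0.11800786 0.29007866] [ 0.10663257 -0.07056769 -0.09693498] [-0.00154204  0.03516138  0.04650333] [ 2.88099761e-01 -3.93793867e-02  2.01297495e+00  3.61068801e-04
  1.16657056e+00  4.23600298e-01]
0 [0.5686 0.292  0.2294]
0.2 [0.5493 0.2947 0.2055]
0.4 [0.535  0.2967 0.1781]
0.6 [0.5264 0.2979 0.1484]
0.8 [0.5239 0.2983 0.1175]
1.0 [0.5274 0.2978 0.0868]
1.1 [0.5314 0.2972 0.0718]
1.16 [0.5346 0.2968 0.0631]
1.2 [0.5369 0.2964 0.0574]
1.235 [0.5392 0.2961 0.0524]
```

View pics/j.png

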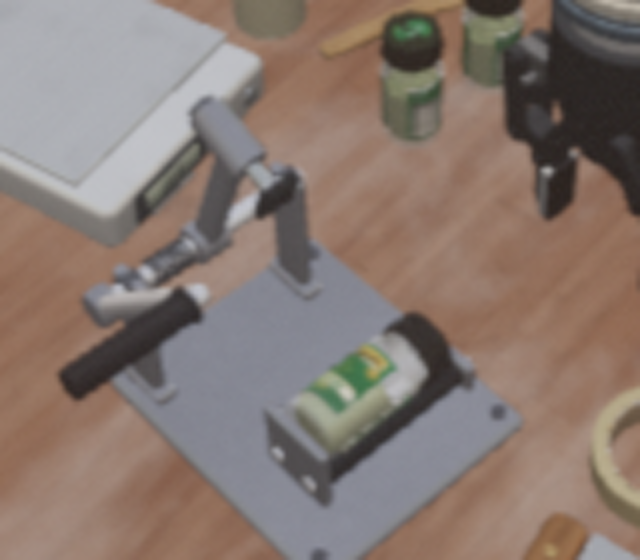

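The jar lies on the rollers, base at the end plate (crop 330,440), and it's released. Now for the handle.

Emit:
send_rows:
  deltas:
    - [0.75,0,0,0.055,0]
    - [0.75,0.06,0.06,0.055,0]
    - [0.75,0.12,0.12,0.055,0]
    - [0.75,0.17,0.17,0.055,0]
    - [0.75,0.2313,0.2325,0.055,0]
    - [0.75,0.2313,0.2325,0.055,0]
    - [0.75,0.2313,0.2325,0.055,0]
    - [0.75,0.2313,0.2325,0.055,0]
    - [0.75,0.2313,0.2325,0.055,0]

```text
time: 13.7
tcp_pos: [0.5686, 0.2914, 0.3293]
orientation: [0.754, 0.657, -0.001, -0.0]
force: [0.0, -0.7, -0.1]
width: 0.064
gripper_force: 0.0
```

```bash
python3 - <<'E'
from h import *
s=r.observe();print(s["time"],s["tcp_pos"])
c=r.read_camera("wrist")
for d in r.tip_of("wrist","handle")[:2]:print(d["score"],d["position"],atz(c,d["position"],.2294))
print(proj(c,[.5686,.292,.2294]),c["cx"])
g=c["color"].max(2); rr=[100,130,160,190,220]
hs=r.outline_of("wrist","handle")
for d in hs[:1]:
    m=d["mask"];print(d["score"],d["position"],m.sum())
q=proj(c,[.5686,.292,.2294]).astype(int)
for dr in(-40,-20,0,20,40):print(q[0]+dr,g[q[0]+dr,q[1]-50:q[1]+51:5].tolist() if 0<=q[0]+dr<384 else None)
E
```

```text
13.7 [0.5686425  0.29138038 0.32926667]
0.55 [188.3, 257.1] [0.57341891 0.2941084  0.2294    ]
[191.84383982 251.00930896] 254.09473967842177
0.96 [216.2, 268.8] 6252
151 [178, 183, 182, 177, 173, 171, 172, 175, 178, 64, 68, 78, 81, 70, 145, 169, 175, 173, 171, 175, 175]
171 [181, 177, 183, 181, 181, 170, 166, 167, 180, 62, 68, 77, 77, 67, 159, 176, 166, 169, 164, 166, 173]
191 [170, 181, 167, 185, 184, 185, 183, 185, 184, 60, 66, 77, 71, 64, 176, 179, 178, 179, 178, 178, 176]
211 [160, 182, 184, 183, 182, 96, 95, 96, 96, 62, 68, 76, 72, 66, 179, 182, 179, 178, 179, 179, 178]
231 [172, 183, 182, 184, 183, 174, 179, 186, 175, 64, 71, 75, 74, 68, 150, 139, 176, 203, 216, 221, 227]
```

Emit:
send_rows:
  deltas:
    - [0.75,0,0,-0.05,0]
    - [0.75,0,0,-0.1,0]
    - [0.75,0,0,-0.1345,0]
    - [0.75,0,0,-0.1345,0]
    - [0.75,0,0,-0.1345,0]
    - [0.1,0,0,-0.1345,0]
    - [0.1,0,0,-0.1345,0]
    - [0.1,0,0,-0.1345,0]
    - [0.1,0,0,-0.1345,0]
    - [0.1,0,0,-0.1345,0]
    - [0.1,0,0,-0.1345,0]
    - [0.1,0,0,-0.1345,0]
  squeeze: 40

```text
time: 15.05
tcp_pos: [0.569, 0.2925, 0.2298]
orientation: [0.754, 0.657, 0.001, 0.0]
force: [-0.9, -0.0, 5.7]
width: 0.0189
gripper_force: 39.1
```

Emit:
send_rows:
  deltas:
    - [0.1,-0.0136,0.0019,-0.0153,0]
    - [0.1,-0.0257,0.0036,-0.0319,0]
    - [0.1,-0.0362,0.005,-0.0497,0]
    - [0.1,-0.0448,0.0063,-0.0684,0]
    - [0.1,-0.0515,0.0072,-0.088,0]
    - [0.1,-0.0563,0.0079,-0.108,0]
    - [0.1,-0.059,0.0082,-0.1285,0]
    - [0.1,-0.0596,0.0084,-0.1492,0]
    - [0.1,-0.0584,0.0081,-0.17,0]
    - [0.1,-0.0549,0.0077,-0.1901,0]
    - [0.1,-0.0549,0.0077,-0.1901,0]

```text
time: 16.15
tcp_pos: [0.5293, 0.2983, 0.0858]
orientation: [0.754, 0.657, 0.002, 0.001]
force: [4.2, -0.2, 6.4]
width: 0.0189
gripper_force: 42.2
```

```bash
python3 - <<'E'
from h import *
s=r.observe();print(s["time"],s["tcp_pos"],s["force"],s["width"])
for n in("scene","top"):
    c=r.read_camera(n)
    for d in r.tip_of(n,"handle")[:1]:print(n,d["score"],d["position"])
    print(proj(c,[.5274,.2978,.0868]))
E
```

```text
16.15 [0.52932039 0.2982984  0.08575265] [ 4.23800497 -0.17107266  6.39627813] 0.018859473024442068
scene 0.76 [304.0, 199.5]
[304.43888568 200.47416282]
top 0.75 [208.0, 140.0]
[203.85589404 142.38886716]
```

Emit:
send_rows:
  deltas:
    - [0.1,0.0026,-0.0004,-0.01,0]
    - [0.1,0.0053,-0.0008,-0.02,0]
    - [0.1,0.0065,-0.0009,-0.024,0]
    - [0.1,0.008,-0.0011,-0.028,0]
    - [0.1,0.008,-0.0011,-0.028,0]
    - [0.1,0.008,-0.0011,-0.028,0]

```text
time: 16.95
tcp_pos: [0.5346, 0.2975, 0.0659]
orientation: [0.754, 0.657, 0.001, 0.0]
force: [4.0, -0.9, 4.3]
width: 0.0187
gripper_force: 43.4
```

Emit:
send_rows:
  deltas:
    - [0.1,0.0016,-0.0002,-0.0036,0]
    - [0.1,0.003,-0.0004,-0.0072,0]
    - [0.1,0.0047,-0.0008,-0.0112,0]
    - [0.1,0.0047,-0.0008,-0.0112,0]
    - [0.1,0.0047,-0.0008,-0.0112,0]

```text
time: 17.45
tcp_pos: [0.5377, 0.2971, 0.0577]
orientation: [0.754, 0.657, 0.001, 0.0]
force: [0.3, 0.0, 7.9]
width: 0.0187
gripper_force: 44.1
```

Emit:
send_rows:
  deltas:
    - [0.1,0.0015,-0.0002,-0.0034,0]
    - [0.1,0.003,-0.0004,-0.0067,0]
    - [0.1,0.003,-0.0004,-0.0067,0]
    - [0.1,0.003,-0.0004,-0.0067,0]
    - [0.1,0.003,-0.0004,-0.0067,0]

```text
time: 17.95
tcp_pos: [0.5396, 0.2968, 0.0529]
orientation: [0.754, 0.657, 0.001, -0.0]
force: [-1.1, 1.5, 12.1]
width: 0.0186
gripper_force: 44.7
```

```bash
python3 - <<'E'
from h import *
s=r.observe();print(s["time"],s["tcp_pos"],s["force"],s["width"])
a=r.read_camera("scene")["color"];b=r.read_camera("top")["color"]
cv2.imwrite("pics/k.png",np.hstack([cv2.resize(a[200:310,170:290],(480,440),interpolation=2),cv2.resize(b[130:240,130:210],(320,440),interpolation=2)]))
E
```

```text
17.95 [0.53959009 0.2967883  0.05292489] [-1.07580406  1.53815401 12.06031575] 0.01864926459980444
```

View pics/k.png

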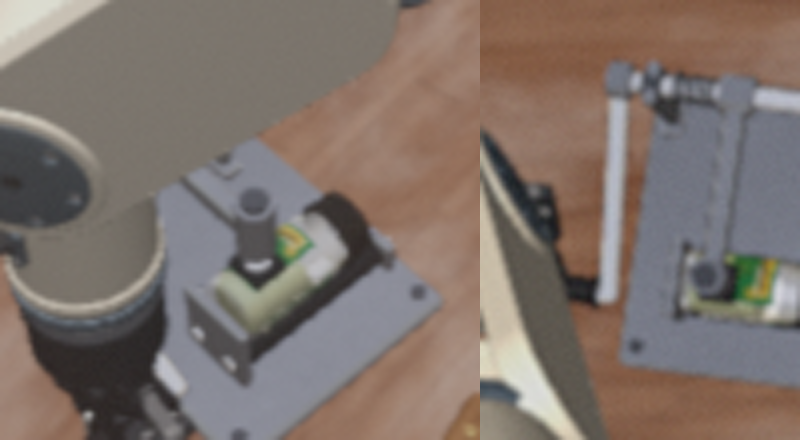

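The pad sits on the jar with part of its stem showing (crop 258,265). The force rise of 7.8 N means the stem is about 9 mm in, which is half way.

```bash
python3 -c "
from workcell import r
print(r.finish_job())"
```

```text
the job is handed in; nothing more can be done
None
```

The job is handed in: the jar is on the rollers with its base at the end plate and let go, and the gripper is holding the handle with the pad on the jar, its stem about 9 mm in (estimated from the handle force). I never got a verdict from the judge, and neither the tin nor the garlic was approached after the grasp.

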